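Pin the riser pack on the slicer stage

ROBOT

A 7-joint arm with a two-finger parallel gripper is mounted at the origin on the work surface. World frame = base frame: x ahead of the robot, y to its left, z up, the work surface at z = 0. Lengths are in m, angles in rad, forces in N, time in s.
With the tool pointing down it reaches from about 0.425 to 0.95 m from the base axis. Payload 4.7 kg.
Tool frame: the origin (TCP) lies between the finger pads; the fingertips stand 25 mm ahead of it and the grasp point (between the pads) lies 6 mm ahead of it; z points along the fingers, y is the line along which they close (so a half turn about z gives the same grasp; the last joint's range is limited). The gripper opens to 85 mm and grips with 20 to 120 N. Pads are 22 mm wide; open, the fingers measure 114 mm over their backs; the gripper's body (76 mm by 85 mm) begins 54 mm behind the grasp point. The pads swing forward as they close: fully open they stand 13 mm farther back than shut.
Start: joints at [-1.327, 0.469, -0.049, 1.532, 0.024, 1.141, -0.082], TCP at [0.182, 0.65, 0.232] pointing down, gripper open.
Joint ranges: [-2.59, 2.59], [-0.33, 1.99], [-1.39, 1.29], [0.1, 2.45], [-1.04, 4.18], [0.21, 1.99], [-2.66, 2.66]. Speed limits (rad/s): [2.57, 2.57, 3.14, 3.14, 3.14, 3.14, 3.14].

INTERFACE

Orientations are given as a 3x3 rotation matrix whose columns are the frame's x, y, z axes.
In Python, from rig import * gives the robot as it stands. Calls block until the motion is done:
- movep(position, orientation): joint-space move of the TCP to a pose.
- move_l(position, attitude=None, feed=0.15, until_force=None): straight line of the TCP; attitude=None keeps the orientation; feed is the mean speed in m/s. With until_force (N) it stops when the force on the tool has changed by that much, and returns True; else False.
- move_joints(angles): joint-space move.
- command_gripper(opening, newtons=None): finger opening in m; newtons is the grip in N (None keeps the last); returns when the fingers have stopped.
- sleep(seconds).
- inverse_kinematics(position, orientation): joint angles nearest the present ones, or None.
- sense(): the state.
- camera(name): name is "scene" or "top" or "wrist"; returns (picture, depth): 400x640x3 uint8, red, green, blue; 400x640 float32, m along the optical axis (not along the pixel's ray), 0 where there is no reading.
- camera_params(name): a dict with "K" (3x3 intrinsics, pixels), "position" and "rotation" of the camera in the world; the wrist camera has in their place "tool_from_camera" (4x4, takes a point from camera to tool coordinates, whose origin is the TCP and whose axes are the flange's). Camera axes: x right, y down, z forward; pixel columns grow to the right and rows downward; lengths in m; the calibration is good to about 2 mm. A picture is of the moment at which its call begins: read the wrist's pose just before it. camera_params takes no time and is no camera call.
A pose or a line that the arm cannot do raises Unreachable and nothing moves.
- finish_job(): hands the job in; it is judged then, once.
The state is a dict: "time_s": time; "joint_pos": joint angles; "qd": joint speeds; "joint_efforts": joint torques, N m; "position": TCP position; "tcp_rot": TCP orientation; "wrist_force": force on the tool from outside, world axes, zero at the start; "ft_torque": the same for the moment, N m; "finger_gap": finger opening in m; "gripper_force": force on a finger pad.
Only numpy, scipy, OpenCV 4.12 (cv2) and the standard library are available. Lean on these libraries where they do the work, as an engineer would, in place of code of your own. Each camera call takes 0.05 s, during which the arm holds its last target. There are 200 camera calls.

TASK

Three loose riser plates lie crooked on the slicer's stage. Gently push the whole pack home into the corner of the stage's fence so that all the holes line up, then take the locating pin from its stand and pass it down through all three plates into the stage's hole until its head rests on the top plate, and let go. Use only light force on the plates and the pin, well under 20 newtons, and leave the other things on the bench alone.

Things in the scene. Friction and masses are not known exactly. Their poses are not given: they have to be found in the camera images.
- bed: grey bed plate, fixed to the bench, 126 x 126 x 6 mm. Origin: on the bench, z up; it spans x and y from -70 to +56 mm. On it is clamped the stage: an aluminium slab 94 x 94 mm, parallel to the bed, its top 22 mm above the bench. The stage was clamped by hand: the place of its pin hole is anywhere within 9 mm in x and in y of the bed's origin, and is not measured: find it by touch
- stage_nominal (a point): nominal point, 22 mm above the bed's origin, axes as the bed's; the stage's true pin hole (12 mm wide, 16 mm deep) is within 9 mm of it in x and y. On the stage stand two dark steel fence bars, 22 mm high, 10 mm thick, 80 and 60 mm long: inner faces 30 mm from the hole on its +x and its +y side, so plates touching both have their holes exactly over the stage's. The -x and -y sides are open
- plate_low: lowest loose plate, aluminium, 60 x 60 x 8 mm, 12 mm through hole in its centre; origin: centre of its underside, z up. It lies on the stage, 6 to 17 mm short of both fence bars and up to 6 degrees turned. The plates slide freely; friction of the whole pack is a few N
- plate_mid: middle loose plate, steel, 60 x 60 x 6 mm, with a 12 mm through hole in its centre; origin: centre of its underside; it lies on the lowest plate, shifted and turned differently, also short of home
- plate_top: top loose plate, black plastic, 60 x 60 x 10 mm, 12 mm through hole in its centre; origin: centre of its underside; lies on the middle plate, also short of home. The pack is 24 mm high; its top is 46 mm above the bench, 2 mm above the fence
- stand: white plastic block 50 x 50 x 45 mm, fixed to the bench, with a 14 mm hole, 41 mm deep, in its top that the pin stands in; origin: centre of its underside on the bench
- pin: steel pin, 60 g, upright in the stand at first: shank 10 mm in diameter, 38 mm long, its lowest 2 mm tapering to a blunt 8 mm wide nose; above it a round head 16 mm in diameter, 32 mm tall. Origin: tip of the nose, z up to the head. In the stand the head's underside is 45 mm above the bench; fully home in the stage it rests on the top plate, the tip 8 mm above the bench
- pin_head (a point): point on the pin's axis at mid height of the head, 54 mm above the pin's tip and 16 mm below the head's top
- jar: bystander: white screw-top jar, 64 mm in diameter, 75 mm tall; origin: centre of its underside
- vial: bystander: clear vial with a blue cap, 30 mm in diameter, 70 mm tall; origin: centre of its underside
- rack: bystander: white tube rack 80 x 118 x 42 mm; origin: centre of its underside

How it is judged:
By the outcome, as a careful person would: the job done as asked, in the order asked, and still so for the second after the job is handed in, with the robot touching nothing.
It also fails if it takes over 67 s, if anything falls off the work surface, if the arm or the gripper's body presses on something with over 40 N, if the wrist force passes 120 N, or if a joint passes its speed limit or range.

## Working session

There is one attempt and no reset: what is moved stays moved. The work goes in short steps, each a Python script; the robot and the scene stay as the last script left them, time stands still between calls to the robot, and variables do not carry over. Pictures are saved under pics/ and viewed, at most 10 in all, crops included, and the job is handed in when it is done.

```bash
mkdir -p pics; ls
python3 - <<'E'
from rig import *
import cv2,numpy as np
for n in("top","scene"):
    p,d=camera(n); cv2.imwrite(f"pics/{n}0.png",p[:,:,::-1]); np.save(f"{n}0.npy",d)
    c=camera_params(n); print(n,c)
s=sense();print(s)
E
```

```text
pics
top {'K': array([[447.24967595,   0.        , 319.18370034],
       [  0.        , 447.24967595, 192.00865642],
       [  0.        ,   0.        ,   1.        ]]), 'position': array([0.38757977, 0.12192246, 1.01970749]), 'rotation': array([[ 0.0212382 , -0.98167414,  0.18938009],
       [-0.99913928, -0.02759148, -0.03097432],
       [ 0.03563196, -0.18855925, -0.98141519]])}
scene {'K': array([[495.74074482,   0.        , 321.50137993],
       [  0.        , 495.74074482, 193.50755528],
       [  0.        ,   0.        ,   1.        ]]), 'position': array([ 1.03210866, -0.70175279,  0.81760748]), 'rotation': array([[ 0.86604313,  0.32141707, -0.38296261],
       [ 0.49979489, -0.53633234,  0.68011226],
       [ 0.01320446, -0.78040931, -0.62512955]])}
{'time_s': 0.1, 'joint_pos': array([-1.32693809,  0.46937778, -0.0485749 ,  1.53356402,  0.0240965 ,
        1.14100584, -0.08229775]), 'qd': array([ 0.00119058, -0.00179894, -0.00078627, -0.00405522, -0.00087132,
       -0.00017265, -0.00047534]), 'joint_efforts': array([ 1.29819986e-03, -5.11519504e+01, -4.66421514e-02, -2.38393790e+01,
        1.08496402e-02,  4.24343452e-03,  8.82765328e-08]), 'position': array([0.18169435, 0.64954534, 0.23065927]), 'tcp_rot': array([[-9.63034686e-01,  2.69377103e-01, -4.11498748e-04],
       [ 2.69377409e-01,  9.63033151e-01, -1.72114303e-03],
       [-6.73495864e-05, -1.76836890e-03, -9.99998434e-01]]), 'wrist_force': array([-0.03970468,  0.89384441, -0.77622013]), 'ft_torque': array([-0.00159369, -0.00490668, -0.00750222]), 'gripper_force': 0.0, 'finger_gap': 0.08557521772003081}
```

View pics/top0.png

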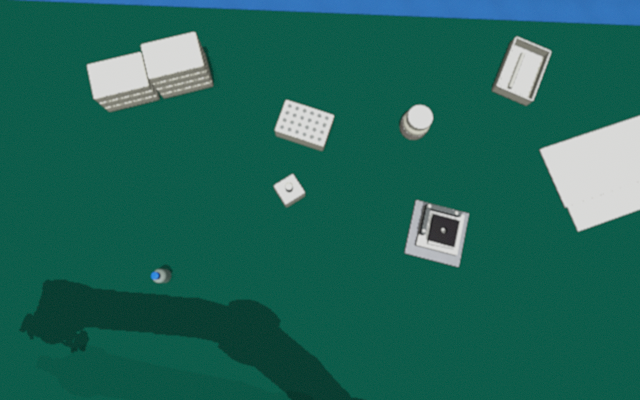

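View pics/scene0.png

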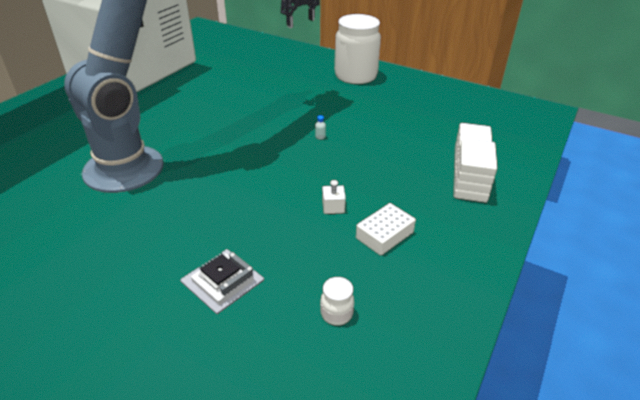

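Top view: stage near px (437,232) with its fence corner toward the upper left (world +x,+y), stand with pin at (289,187), rack (304,125), jar (417,120), vial (161,275). The scene view agrees. Next is a close look with the wrist camera.

```bash
cat > h.py <<'E'
from rig import *
import cv2,numpy as np
def down(yaw): # tool y axis at angle yaw in the world, z down
    c,s=np.cos(yaw),np.sin(yaw); y=np.array([c,s,0]); z=np.array([0,0,-1.]); return np.c_[np.cross(y,z),y,z]
def at_z(px,z,P,R,K):
    r=R@np.linalg.solve(K,[px[0],px[1],1.]); return P+r*(z-P[2])/r[2]
def wrist(name,crop=None):
    s=sense(); p,d=camera("wrist"); c=camera_params("wrist"); T=c["tool_from_camera"]
    R=s["tcp_rot"]@T[:3,:3]; P=s["position"]+s["tcp_rot"]@T[:3,3]
    np.savez(f"{name}.npz",P=P,R=R,K=c["K"],d=d,p=p); cv2.imwrite(f"pics/{name}.png",p[:,:,::-1]); return P,R,c["K"]
E
python3 - <<'E'
from h import *
c=camera_params("top");a=(c["position"],c["rotation"],c["K"])
for n,px,z in(("pin",(290,185),.077),("stand",(289,187),.045),("bedc",[(415,201),(469,208),(460,266),(405,255)],.006),("toph",(443,230),.046)):
    print(n,[at_z(q,z,*a).round(4) for q in (px if isinstance(px,list) else [px])])
T=camera_params("wrist");print(T)
h=at_z((443,230),.046,*a)
R0=sense()["tcp_rot"]; 
for yaw in(1.3,1.57,-1.57,0,.3): print(yaw,inverse_kinematics([h[0],h[1],.3],down(yaw)))
E
```

```text
pin [array([0.5831, 0.1552, 0.077 ])]
stand [array([0.5851, 0.1584, 0.045 ])]
bedc [array([ 0.5682, -0.1327,  0.006 ]), array([ 0.5552, -0.2588,  0.006 ]), array([ 0.4217, -0.2325,  0.006 ]), array([ 0.4435, -0.1075,  0.006 ])]
toph [array([ 0.4979, -0.1836,  0.046 ])]
{'K': array([[341.91600541,   0.        , 318.63661527],
       [  0.        , 341.91600541, 200.93391539],
       [  0.        ,   0.        ,   1.        ]]), 'tool_from_camera': array([[ 1.10204381e-03, -9.46572398e-01, -3.22489504e-01,
         8.37194656e-02],
       [ 9.99999378e-01,  1.09817577e-03,  1.93929554e-04,
        -5.50363826e-04],
       [ 1.70581797e-04, -3.22489517e-01,  9.46573020e-01,
        -1.42793588e-01],
       [ 0.00000000e+00,  0.00000000e+00,  0.00000000e+00,
         1.00000000e+00]])}
1.3 [-0.56767643  0.25482382  1.03305007  1.82427535 -0.23496009  1.19430183
  1.83860772]
1.57 [-0.58296005  0.26151299  1.05606418  1.82478068 -0.24423278  1.19617828
  2.11908841]
-1.57 [-0.64504374  0.29650495  1.15650196  1.82671866 -0.29025621  1.20694487
 -0.96933043]
0 [-0.58028051  0.26029647  1.05199067  1.82469287 -0.24256027  1.19583257
  0.54720035]
0.3 [-0.56806807  0.25498794  1.03363337  1.82428843 -0.23518991  1.19434715
  0.83886786]
```

Run:
```python
from h import *
q=sense()["joint_pos"].copy(); q[0]=.35; q[1]=.2; q[3]=1.9; q[5]=1.04; q[6]=0.2
move_joints(q); s=sense(); print(s["position"],s["time_s"])
for yaw in (-.16+np.pi/2,-.16-np.pi/2): 
    for z in (.16,.06):print(yaw,inverse_kinematics([.5,-.184,z],down(yaw)))
```

```text
[ 0.47505352 -0.1980666   0.23944815] 3.2417
1.4107963267948966 [ 0.49257294  0.33189127 -0.26906901  1.9361198   0.11190046  0.88778103
  1.57753666]
1.4107963267948966 [ 0.47839327  0.47358088 -0.25981055  2.01182621  0.187769    0.67855056
  1.51004437]
-1.7307963267948965 [ 0.13757158  0.31607667  0.16670729  1.95661164 -0.06730106  0.87412131
 -1.39141098]
-1.7307963267948965 [ 0.14441222  0.46106755  0.16384623  2.03166365 -0.11900441  0.65764247
 -1.3450372 ]
```

Run:
```python
from h import *
movep([.5,-.184,.17],down(-.16+np.pi/2)); wrist("w1"); print(sense()["time_s"],sense()["wrist_force"])
p=cv2.imread("pics/w1.png"); cv2.imwrite("pics/w1b.png",cv2.resize(p,(800,500),interpolation=3))
```

```text
4.5417 [-0.06851572  0.17110528 -0.2212326 ]
```

View pics/w1b.png

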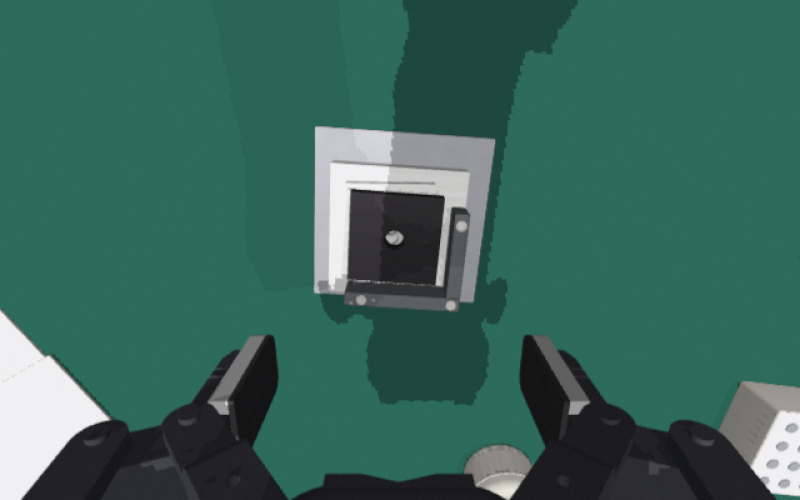

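Run:
```python
from h import *
f=np.load("w1.npz");a=(f["P"],f["R"],f["K"])
g=lambda q,z:at_z(np.array(q)*.8,z,*a)[:2].round(4)
B=[g(q,.006) for q in((316,127),(495,139),(474,302),(315,292))]
print("bed",*B)
v=B[1]-B[0]; print("yaw edges",np.arctan2(-v[0],v[1]), np.arctan2(*(B[3]-B[0])[::-1]),[np.linalg.norm(B[i]-B[i-1]).round(4) for i in range(4)])
print("slab",[g(q,.022) for q in((331,162),(469,172))])
print("top",[g(q,.046) for q in((350,190),(445,196),(440,285))],g((394,238),.046))
print("fence",[g(q,.044) for q in((451,208),(469,211),(459,311),(344,304),(346,281),(447,286))])
p=f["p"][90:260,240:410,::-1]; cv2.imwrite("pics/w1c.png",cv2.resize(p,(595,595),interpolation=cv2.INTER_CUBIC))
```

```text
bed [ 0.4222 -0.2294] [ 0.4499 -0.1081] [ 0.5721 -0.1354] [ 0.5437 -0.2576]
yaw edges -0.22450969542594254 -0.2280607907768295 [np.float64(0.1247), np.float64(0.1244), np.float64(0.1252), np.float64(0.1255)]
slab [array([ 0.4456, -0.2214]), array([ 0.467 , -0.1306])]
top [array([ 0.4622, -0.2091]), array([ 0.4755, -0.1505]), array([ 0.5356, -0.1615])] [ 0.4978 -0.1869]
fence [array([ 0.4843, -0.1476]), array([ 0.4881, -0.1363]), array([ 0.5581, -0.1508]), array([ 0.5401, -0.229 ]), array([ 0.5234, -0.2242]), array([ 0.538 , -0.1568])]
```

View pics/w1c.png

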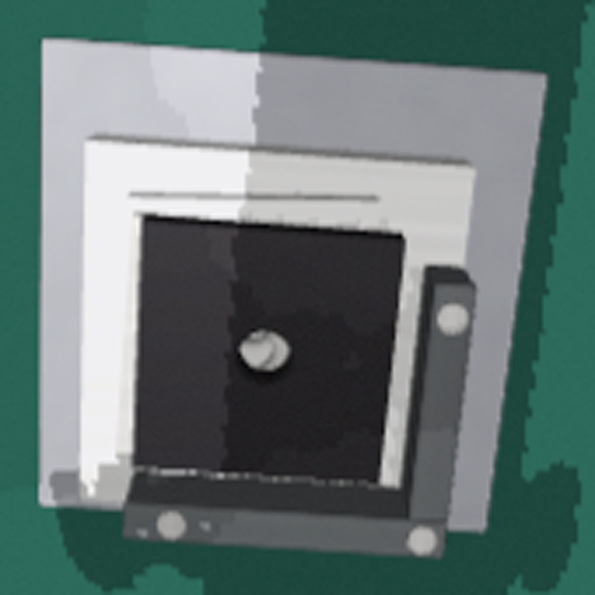

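The view shows the fence bars at the bottom (+x) and right (+y), bed yaw about -0.226, and the top plate's hole at crop px (264,350). The bed-frame estimate puts the hole at about (+4.8, -3.7) mm. I'll push with the two fingertips as a flat two-point pusher, stopping on force.

```bash
cat >> h.py <<'E'
YAW=-.226; O=np.array([.5061,-.1769]); AX=np.array([np.cos(YAW),np.sin(YAW)]); AY=np.array([-AX[1],AX[0]])
def W(bx,by,z): return np.r_[O+AX*bx+AY*by,z]
def Bd(p): r=p[:2]-O; return np.r_[r@AX,r@AY,p[2]]
RX=down(YAW+np.pi/2); RY=down(YAW)
def rep(t):
    s=sense(); print(t,"bed mm",(Bd(s["position"])*1e3).round(2),"F bed",np.r_[AX@s["wrist_force"][:2],AY@s["wrist_force"][:2],s["wrist_force"][2]].round(1),"t",round(s["time_s"],2),"gap",round(s["finger_gap"],4))
E
python3 - <<'E'
from h import *
command_gripper(.016,20)
movep(W(-.062,-.008,.10),RX); move_l(W(-.062,-.008,.0495),feed=.08,until_force=5); rep("down")
r=move_l(W(-.031,-.008,.0495),feed=.018,until_force=8); rep(f"x {r}")
E
```

```text
down bed mm [-61.49  -7.96  49.77] F bed [ 0.6 -0.3  0.1] t 6.43 gap 0.0159
x False bed mm [-31.1   -8.01  49.5 ] F bed [0.2 0.2 0.1] t 8.31 gap 0.0159
```

Run:
```python
from h import *
wrist("w2")
p=cv2.imread("pics/w2.png"); p2=camera("scene")[0][200:330,150:310,::-1]
cv2.imwrite("pics/w2b.png",np.hstack([cv2.resize(p,(400,250)),cv2.resize(p2,(308,250),interpolation=2)]))
```

```text
(no output)
```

View pics/w2b.png

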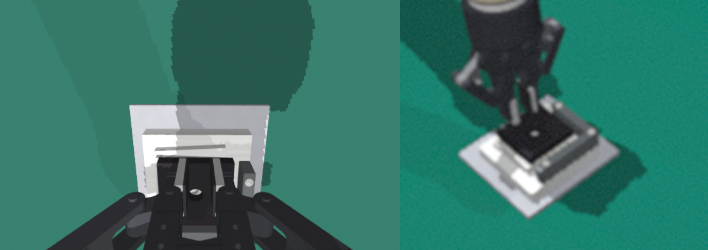

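Run:
```python
from h import *
f=np.load("w2.npz");d=f["d"];K=f["K"]
v,u=np.mgrid[0:400:1,0:640:1]; X=np.stack([(u-K[0,2])*d/K[0,0],(v-K[1,2])*d/K[1,1],d],-1)@f["R"].T+f["P"]
for col in (270,290,296,302,320,340,370,376):
    print(col,[(int(r),*(Bd(X[r,col])*1e3).round(0).astype(int).tolist()) for r in range(225,345,10)])
p=f["p"][180:380,200:460,::-1]; cv2.imwrite("pics/w2c.png",cv2.resize(p,(780,600),interpolation=2))
```

```text
270 [(225, -44, -34, 24), (235, -38, -35, 24), (245, -35, -34, 31), (255, -35, -32, 41), (265, -33, -32, 47), (275, -39, -29, 66), (285, -39, -28, 74), (295, -38, -27, 80), (305, -45, -25, 96), (315, -44, -24, 99), (325, -44, -24, 104), (335, -43, -23, 108)]
290 [(225, -43, -24, 23), (235, -38, -24, 25), (245, -36, -23, 31), (255, -42, -21, 55), (265, -43, -21, 65), (275, -43, -20, 73), (285, -43, -19, 80), (295, -43, -19, 86), (305, -39, -19, 88), (315, -40, -18, 94), (325, -37, -18, 95), (335, -34, -18, 96)]
296 [(225, -43, -21, 23), (235, -39, -21, 25), (245, -35, -20, 30), (255, -42, -19, 55), (265, -43, -18, 64), (275, -44, -17, 74), (285, -43, -17, 80), (295, -43, -17, 86), (305, -39, -17, 87), (315, -34, -17, 86), (325, -30, -17, 86), (335, -26, -17, 88)]
302 [(225, -43, -17, 22), (235, -39, -17, 26), (245, -36, -17, 31), (255, -35, -17, 41), (265, -33, -16, 47), (275, -27, -17, 46), (285, -21, -17, 46), (295, -16, -17, 48), (305, -10, -17, 47), (315, -3, -17, 45), (325, 3, -17, 46), (335, 8, -17, 47)]
320 [(225, -43, -8, 22), (235, -39, -8, 26), (245, -35, -8, 29), (255, -35,
[... 182 characters left out ...]
23), (235, -40, 3, 29), (245, -35, 3, 29), (255, -43, 1, 56), (265, -43, 1, 64), (275, -43, 0, 72), (285, -43, 0, 80), (295, -40, 0, 83), (305, -37, -1, 85), (315, -34, -1, 86), (325, -30, 0, 86), (335, -26, 0, 87)]
370 [(225, -44, 19, 23), (235, -37, 19, 22), (245, -31, 20, 22), (255, -35, 17, 40), (265, -33, 16, 47), (275, -27, 16, 47), (285, -39, 12, 74), (295, -40, 11, 82), (305, -45, 9, 95), (315, -43, 8, 98), (325, -45, 7, 105), (335, -43, 7, 108)]
376 [(225, -43, 22, 22), (235, -37, 23, 22), (245, -31, 23, 22), (255, -26, 23, 23), (265, -19, 24, 22), (275, -13, 24, 23), (285, -6, 24, 22), (295, 2, 25, 21), (305, -44, 11, 94), (315, -44, 10, 99), (325, -44, 9, 105), (335, -45, 8, 110)]
```

View pics/w2c.png

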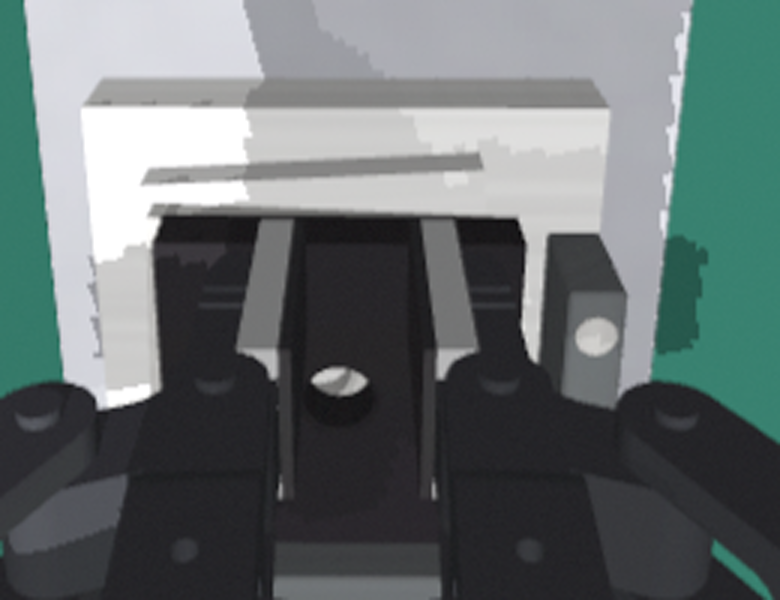

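The fingertips show no contact and seem to hover about 50 mm high, over the top plate (finger face at bx -43, crop px 265,340). That means the tips are nearly level with the TCP. I'll measure this with a light touch.

Run:
```python
from h import *
r=move_l(W(-.031,-.008,.0355),feed=.012,until_force=2.5); rep(f"touch {r}")
move_l(sense()["position"]+[0,0,.004]); rep("up")
```

```text
touch True bed mm [-30.95  -8.    46.59] F bed [-0.5  0.3  5. ] t 8.9 gap 0.0162
up bed mm [-30.84  -8.06  50.74] F bed [ 0.1 -0.4  0.4] t 9.15 gap 0.0161
```

Run:
```python
from h import *
z=.0258
move_l(W(-.063,-.008,.051)); move_l(W(-.063,-.008,z),feed=.08,until_force=5); rep("down")
r=move_l(W(-.030,-.008,z),feed=.015,until_force=8); rep(f"x {r}")
```

```text
down bed mm [-62.82  -7.89  25.43] F bed [ 0.3 -0.2  0. ] t 9.98 gap 0.0164
x True bed mm [-35.58  -8.18  25.21] F bed [-0.1 -0.3  0.1] t 11.72 gap 0.0162
```

Run:
```python
from h import *
z=.0258
move_l(W(-.050,-.008,z)); move_l(W(-.050,-.008,.085),feed=.2)
movep(W(.003,-.071,.085),RY); move_l(W(.003,-.071,z),feed=.1,until_force=5); rep("down")
r=move_l(W(.003,-.036,z),feed=.015,until_force=8); rep(f"y {r}")
```

```text
down bed mm [  3.34 -71.17  26.07] F bed [-0.2 -0.2 -0.3] t 14.3 gap 0.0159
y True bed mm [  2.56 -44.28  25.56] F bed [ 1.7 -0.2  1. ] t 16.02 gap 0.0157
```

Run:
```python
from h import *
z=.0258
move_l(W(.003,-.056,z)); move_l(W(.003,-.056,.075),feed=.2)
movep(W(-.048,-.004,.075),RX); move_l(W(-.048,-.004,z),feed=.12,until_force=5)
r=move_l(W(-.030,-.004,z),feed=.012,until_force=9); rep(f"x {r}")
move_l(W(-.046,-.004,z)); move_l(W(-.046,-.004,.075),feed=.2)
movep(W(.003,-.056,.075),RY); move_l(W(.003,-.056,z),feed=.12,until_force=5)
r=move_l(W(.003,-.036,z),feed=.012,until_force=9); rep(f"y {r}")
move_l(W(.003,-.056,z)); move_l(W(.003,-.056,.10),feed=.2)
movep(W(.005,-.010,.19),RX); wrist("w3"); rep("look")
p=cv2.imread("pics/w3.png"); p=p[60:260,220:420]; cv2.imwrite("pics/w3b.png",cv2.resize(p,(600,600),interpolation=2))
```

```text
x True bed mm [-35.55  -4.09  24.96] F bed [-0.3 -0.1 -1.2] t 19.56 gap 0.0164
y True bed mm [  2.6  -44.24  25.55] F bed [ 0.5 -1.   0.5] t 23.07 gap 0.0159
look bed mm [  4.45 -10.21 188.99] F bed [ 1.1 -0.7 -0.1] t 25.1 gap 0.0159
```

View pics/w3b.png

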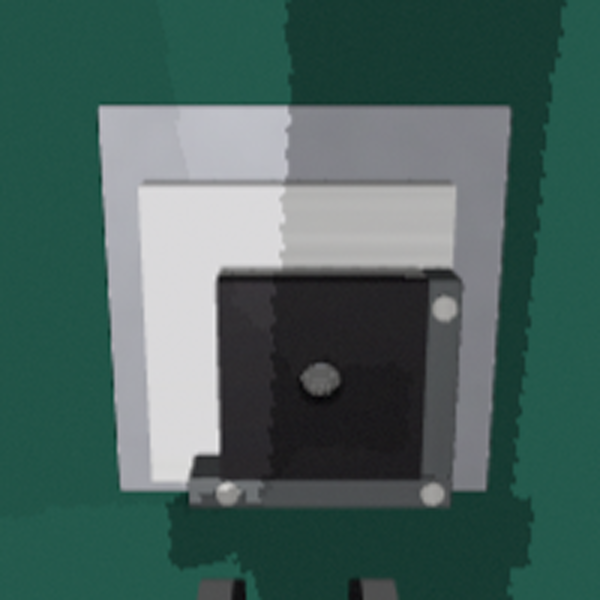

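All three plates are flush in the corner, with the hole at crop px (320,379). Now for a look at the pin with the tool held at the same attitude.

Run:
```python
from h import *
f=np.load("w3.npz");h=at_z((220+320/3,60+379/3),.046,f["P"],f["R"],f["K"]); print("hole vis bed",Bd(h)*1e3)
print(at_z((220+320/3,60+275/3),.046,f["P"],f["R"],f["K"]),Bd(at_z((220+320/3,60+275/3),.046,f["P"],f["R"],f["K"]))*1e3)
command_gripper(.04)
movep([.584,.156,.21],RX); wrist("w4"); rep("pin"); print(sense()["joint_pos"],sense()["position"])
p=cv2.imread("pics/w4.png")[60:260,220:420]; cv2.imwrite("pics/w4b.png",cv2.resize(p,(600,600),interpolation=2))
```

```text
hole vis bed [ 4.24481206 -3.66768485 46.        ]
[ 0.47977723 -0.17484156  0.046     ] [-26.11465376  -3.89233713  46.        ]
pin bed mm [  2.26 339.65 209.77] F bed [ 0.5 -0.4  0.5] t 26.83 gap 0.0405
[-0.05881954  0.39825693 -0.35510633  1.71789754  0.15704638  1.05396562
  0.87517129] [0.58440868 0.15360576 0.20977398]
```

View pics/w4b.png

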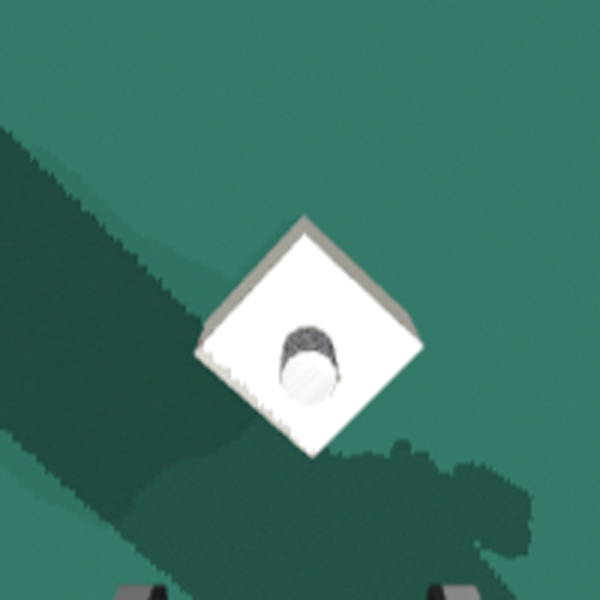

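Pin head's top centre is at crop px (309,378) and the stand's top centre at (309,347). The arm was still settling, so I'll retake the picture and track the shift by template.

Run:
```python
from h import *
f=np.load("w4.npz"); old=f["p"]; a0=(f["P"],f["R"],f["K"]); q=np.array([220+309/3,60+378/3])
sleep(.2); a=wrist("w5"); new=np.load("w5.npz")["p"]; x,y=q.round().astype(int)
t=old[y-40:y+35,x-40:x+40]; m=cv2.matchTemplate(new,t,cv2.TM_CCOEFF_NORMED); _,v,_,l=cv2.minMaxLoc(m)
sh=np.array(l)-[x-40,y-40]; print(v,sh,a0[0],a[0])
for A,s in((a0,0),(a,sh)):
  print("head",at_z(q+s,.077,*A),"stand",at_z(np.array([220+309/3,60+347/3])+s,.045,*A))
```

```text
0.998055636882782 [-1  0] [0.50267856 0.17249864 0.35253575] [0.5025585  0.17315311 0.35275753]
head [0.581978   0.15741978 0.077     ] stand [0.58146548 0.15787881 0.045     ]
head [0.58182097 0.15757809 0.077     ] stand [0.58128996 0.15798502 0.045     ]
```

Run:
```python
from h import *
g=np.array([.5831,.1578,.0492])
move_l(g+[0,0,.06],RX,feed=.25); move_l(g,feed=.1,until_force=5); rep("at pin")
command_gripper(.0,20); rep("closed"); print(sense()["position"],sense()["gripper_force"])
move_l(g+[0,0,.075],feed=.12); rep("up"); sleep(.1); wrist("w6"); rep("up2")
p=cv2.imread("pics/w6.png")[150:400,220:420]; cv2.imwrite("pics/w6b.png",cv2.resize(p,(480,600),interpolation=2))
```

```text
at pin bed mm [  0.5  343.84  49.75] F bed [0.5 0.8 0.8] t 28.38 gap 0.0399
closed bed mm [  0.56 343.84  50.05] F bed [-0.9  0.2  3.2] t 28.72 gap 0.0153
[0.58369696 0.15807344 0.05004597] 20.99391996860504
up bed mm [ -0.49 342.96 123.46] F bed [ 0.   0.6 -1.2] t 29.49 gap 0.015
up2 bed mm [ -0.57 343.01 123.05] F bed [-1.1  0.3 -0.9] t 29.64 gap 0.0157
```

View pics/w6b.png

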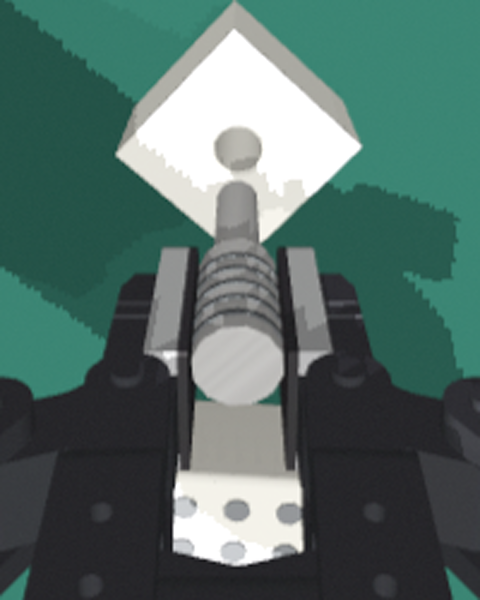

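The pin is held between the pads, head top at crop px (237,365) and nose edge at (237,187). I'll check its tilt and offset, then go over to the hole.

Run:
```python
from h import *
f=np.load("w6.npz");A=(f["P"],f["R"],f["K"]); s=Bd(sense()["position"])
g=lambda u,v,z:((Bd(at_z((220+u/2.4,150+v/2.4),z,*A))-s)*1e3).round(1)
print("headtop rel tcp",g(237,365,s[2]+.027),"nose edge",g(237,187,s[2]-.042))
# bias-corrected hole (touch): bed 5.45,-3.24
hx,hy=.0054,-.0033
off=0  # pin x in tool, from vision
movep(W(hx,hy,.11),RX); sleep(.15); rep("over"); a=wrist("w7")
```

```text
headtop rel tcp [-1.8 -0.5 27. ] nose edge [ -4.2  -0.6 -42. ]
over bed mm [  5.83  -1.48 110.09] F bed [-0.3 -0.6 -0.9] t 31.1 gap 0.0152
```

```bash
cat >> h.py <<'E'
def go(bx,by,z,feed=.05,n=3):
    c=W(bx,by,z)
    for i in range(n):
        move_l(c,RX,feed=feed); sleep(.1); e=W(bx,by,z)-sense()["position"]
        if np.linalg.norm(e[:2])<.0003: break
        c=c+e
    return c
E
python3 - <<'E'
from h import *
sleep(.2); rep("settled")
c=go(.0054,-.0033,.094); rep("fine")
r=move_l(np.r_[c[:2],.0500],feed=.02,until_force=4); rep(f"down {r}")
E
```

```text
settled bed mm [  5.5   -2.83 110.  ] F bed [-0.9 -0.5 -0.5] t 31.35 gap 0.015
fine bed mm [ 5.53 -3.32 94.02] F bed [-1.2 -0.3 -0.6] t 31.92 gap 0.0151
down True bed mm [ 5.91 -3.27 51.05] F bed [ 0.3 -0.4  4.1] t 33.91 gap 0.015
```

It reached 51.05 mm with a 4 N contact, which is exactly the fully-home height. Release, back off and check.

Run:
```python
from h import *
command_gripper(.036); rep("open")
p=sense()["position"]; move_l(p+[0,0,.12],feed=.12); rep("up"); sleep(.3); a=wrist("w8")
f=np.load("w8.npz"); d=f["d"]; K=f["K"]; v,u=np.mgrid[0:400,0:640]
X=np.stack([(u-K[0,2])*d/K[0,0],(v-K[1,2])*d/K[1,1],d],-1)@f["R"].T+f["P"]
b=np.c_[(X[...,:2]-O).reshape(-1,2)@np.c_[AX,AY],X[...,2].ravel()]
m=(abs(b[:,0]-.005)<.02)&(abs(b[:,1]+.003)<.02)&(b[:,2]>.07)&(b[:,2]<.12); print("head top",(np.median(b[m],0)*1e3).round(1),m.sum())
cv2.imwrite("pics/w8b.png",cv2.resize(f["p"][60:300,200:440,::-1],(600,600),interpolation=2))
```

```text
open bed mm [ 6.03 -3.21 50.53] F bed [ 0.6  0.4 -0.7] t 34.24 gap 0.036
up bed mm [  5.42  -3.2  169.72] F bed [ 0.3  0.8 -0.2] t 35.39 gap 0.0365
head top [ 2.2 -4.1 78.2] 413
```

View pics/w8b.png

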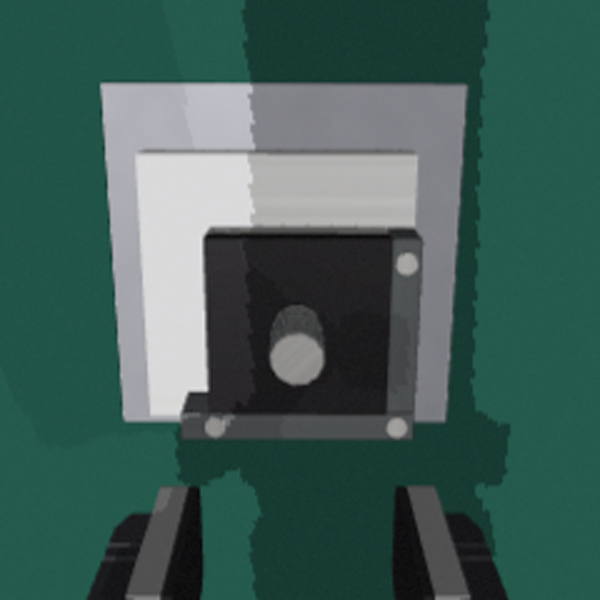

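The pin's head (top at crop px 297,358, height 78 mm = 46 + 32) rests on the top plate. The plates are still flush in the corner and the gripper is clear.

```bash
python3 -c "
from rig import *
print(finish_job())"
```

```text
the job is handed in; nothing more can be done
None
```

The job is handed in: the three plates are pushed home into the fence corner, and the pin is through them into the stage hole, released, with its head resting on the top plate, after about 36 s of the 67 s allowed.

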